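# Hang a check weight on the force sensor's snap hook

### The arm

A 7-joint arm with a two-finger parallel gripper is mounted at the origin on the work surface. World frame = base frame: x ahead of the robot, y to its left, z up, the work surface at z = 0. Lengths are in m, angles in rad, forces in N, time in s.
With the tool pointing down it reaches from about 0.425 to 0.875 m from the base axis. Payload 8.4 kg.
Tool frame: the origin (TCP) lies where the fingers leave the gripper's body, on its centre line; the fingertips stand 73 mm ahead of it and the grasp point (between the pads) lies 54 mm ahead of it; z points along the fingers, y is the line along which they close (so a half turn about z gives the same grasp; the last joint's range is limited). The gripper opens to 85 mm and grips with 20 to 120 N. Pads are 22 mm wide; open, the fingers measure 114 mm over their backs; the gripper's body (76 mm by 85 mm) begins 54 mm behind the grasp point. The pads swing forward as they close: fully open they stand 13 mm farther back than shut.
Start: joints at [1.101, 0.333, 0.04, 1.465, -0.013, 1.343, -0.059], TCP at [0.236, -0.606, 0.304] pointing down, gripper open.
Joint ranges: [-2.58, 2.58], [-0.38, 2.09], [-1.3, 1.39], [0.25, 2.4], [-1.5, 4.64], [0.08, 2.09], [-2.65, 2.65]. Speed limits (rad/s): [2.22, 2.22, 2.79, 2.79, 3.14, 3.14, 3.14].

### API

Orientations are given as a unit quaternion [w, x, y, z].
In Python, from workcell import manip gives the robot as it stands. The module is installed in compiled form; this text tells all that it offers. Calls block until the motion is done:
- manip.reach(position, orientation): joint-space move of the TCP to a pose.
- manip.move_linear(position, orientation=None, max_speed=0.15, until_force=None): straight line of the TCP; orientation=None keeps the orientation; max_speed is the mean speed in m/s. With until_force (N) it stops when the force on the tool has changed by that much, and returns True; else False.
- manip.set_joints(angles): joint-space move.
- manip.set_gripper(opening, force=None): finger opening in m; force is the grip in N (None keeps the last); returns when the fingers have stopped.
- manip.sleep(seconds).
- manip.solve_ik(position, orientation): joint angles nearest the present ones, or None.
- manip.sense(): the state.
- manip.grab_frame(name): name is "scene" or "side" or "wrist"; returns (picture, depth): 480x640x3 uint8, red, green, blue; 480x640 float32, m along the optical axis (not along the pixel's ray), 0 where there is no reading.
- manip.get_calibration(name): a dict with "fx", "fy", "cx", "cy" (pixels), "camera_from_world" (4x4, takes a point from world to camera coordinates); the wrist camera has in their place "T_tool_cam" (4x4, takes a point from camera to tool coordinates, whose origin is the TCP and whose axes are the flange's). Camera axes: x right, y down, z forward; pixel columns grow to the right and rows downward; lengths in m; the calibration is good to about 2 mm. A picture is of the moment at which its call begins: read the wrist's pose just before it. get_calibration takes no time and is no camera call.
A pose or a line that the arm cannot do raises manip.PlanningError and nothing moves.
- manip.sign_off(): hands the job in; it is judged then, once.
The state is a dict: "clock": time; "joint_positions": joint angles; "joint_vel": joint speeds; "joint_efforts": joint torques, N m; "position": TCP position; "tool_rot": TCP orientation; "contact_force": force on the tool from outside, world axes, zero at the start; "moment": the same for the moment, N m; "finger_gap": finger opening in m; "finger_force": force on a finger pad.
Only numpy, scipy, OpenCV 4.12 (cv2) and the standard library are available. Lean on these libraries where they do the work, as an engineer would, in place of code of your own. Each camera call takes 0.05 s, during which the arm holds its last target. There are 200 camera calls.

### The job

The force sensor is due for its load check: take the small ring-topped check weight by its ring, push the ring down through the sprung gate of the snap hook on the sensor stand so that the gate snaps shut over it, and leave the weight hanging freely in the hook. Leave the wide ring-topped weight where it stands.

Things in the scene. Friction and masses are not known exactly. Their poses are not given: they have to be found in the camera images.
- small_weight: Steel check weight, 0.3 kg: disc 46 mm across, 30 mm high, with an upright rectangular ring of 6 mm bar fixed on top. Origin: centre of underside, z up. Ring in its y-z plane: top bar along y, axis 108 mm above the origin; 56 mm wide outside, 44 inside, opening 75 mm high. Pinch it across its width, on the outer faces of the two upright sides, close below the top bar.
- wide_weight: Not to be moved: a wider steel check weight, 0.8 kg, disc 76 mm across and 30 mm high, with the same ring on top, 111 mm high in all. Origin: centre of the underside, z up, ring in its y-z plane.
- stand: White stand fixed to the table. Origin on the table below the gate's hinge; axes as seat. Sensor beam 30 mm wide from x = +15 mm, column 80 mm wide (base 150) from +90 mm; at most 205 mm high. To enter: ring bar across the hook (along y), start 70 mm out on the -x side of the seat with the bar 52 mm above seat height, go along +x (nose passes through the ring) until over the gate, then down.
- seat (a point): Where a hung ring bar's axis rests: lowest point in the hook, 152 mm above the table. z up; the hook points to -x, in the x-z plane, mouth open upwards. From here (mm): hook of 8 mm bar, underside z -11; nose at x -20, its tip leaning out to x -28, top z +37. A ring bar lowered at any x from -12 to +4 pushes the gate down, passes its end by z +2 and the gate snaps up over it.
- gate (a joint): Sprung gate of the snap hook (rad): 0 shut, grows as it is pressed down and inward, at most 0.9. A 6 mm bar, 34 mm long, sloping from its hinge (x +14, z +43 mm from the seat) down to the inside of the nose (x -13, z +22). A ring bar passes at 0.3 to 0.7; pushing it open takes about 5 to 15 N downward; it springs back by itself.
Things that resemble listed ones, but are neither listed nor needed, are in the scene too. What is shaped like the small_weight but yellow is not meant.

How it is judged:
On the way:
1. the small weight's ring presses the hook's gate inward (gate past 0.15 rad with the weight within 50 mm of the hook, seen from above) (value of joint gate above 0.15 rad and horizontal distance between small_weight and seat below 0.05 m and contact force between small_weight and gate above 0.3 N), for 0.05 s.
At the end, for the whole second after the job is handed in: The small weight hangs by its ring inside the hook, off the table: its underside centre lies 94 to 120 mm below the seat point and within 30 mm of it seen from above, tilted less than 0.3 rad, slower than 0.08 m/s, with the gate shut (under 0.1 rad) (value of joint gate below 0.1 rad and horizontal distance between small_weight and seat below 0.03 m and z of small_weight in the frame of seat between -0.12 and -0.094 m and angle between small_weight's own z axis and vertical below 0.3 rad and linear speed of small_weight below 0.08 m/s); the robot touches nothing.
It fails at once if the wide weight is moved more than 30 mm from where it stood (distance of wide_weight from where it was at the start of the episode above 0.03 m).
It also fails if it takes over 42 s, if anything falls off the work surface, if the arm or the gripper's body presses on something with over 40 N, if the wrist force passes 120 N, or if a joint passes its speed limit or range.

## Working session

There is one attempt and no reset: what is moved stays moved. The work goes in short steps, each a Python script; the robot and the scene stay as the last script left them, time stands still between calls to the robot, and variables do not carry over. Pictures are saved under pics/ and viewed, at most 10 in all, crops included, and the job is handed in when it is done.

```bash
mkdir -p pics; python3 - <<'E'
from workcell import manip
import cv2, numpy as np
for n in ("scene","side"):
    p,d=manip.grab_frame(n); cv2.imwrite(f"pics/{n}0.png",p[:,:,::-1]); np.savez(f"{n}0.npz",p=p,d=d)
    c=manip.get_calibration(n); print(n,c["fx"],c["cx"],c["cy"],np.round(np.linalg.inv(c["camera_from_world"]),3).tolist())
print(manip.get_calibration("wrist")); s=manip.sense(); print(s["clock"],s["position"],s["tool_rot"])
E
```

```text
scene 548.2861760958108 314.7501533675587 241.91904057064914 [[0.58, 0.676, -0.454, 0.983], [0.815, -0.488, 0.313, -0.409], [-0.01, -0.552, -0.834, 0.976], [0.0, 0.0, 0.0, 1.0]]
side 542.8299708517463 314.0167912985852 237.4877137885745 [[0.987, -0.107, 0.116, 0.403], [-0.158, -0.732, 0.663, -0.692], [0.014, -0.673, -0.739, 0.856], [0.0, 0.0, 0.0, 1.0]]
{'fx': 427.2383037978106, 'fy': 427.2383037978106, 'cx': 316.4422864752292, 'cy': 238.12761621457074, 'T_tool_cam': array([[ 1.24695200e-03, -9.65484094e-01, -2.60459036e-01,
         6.56684351e-02],
       [ 9.99999192e-01,  1.26824219e-03,  8.63219278e-05,
        -4.85118445e-04],
       [ 2.46982691e-04, -2.60458933e-01,  9.65484895e-01,
        -6.97343584e-02],
       [ 0.00000000e+00,  0.00000000e+00,  0.00000000e+00,
         1.00000000e+00]])}
0.1 [ 0.23543315 -0.60552567  0.30311577] [-7.06199917e-04  9.82858767e-01  1.84358659e-01 -1.72859956e-04]
```

View pics/scene0.png

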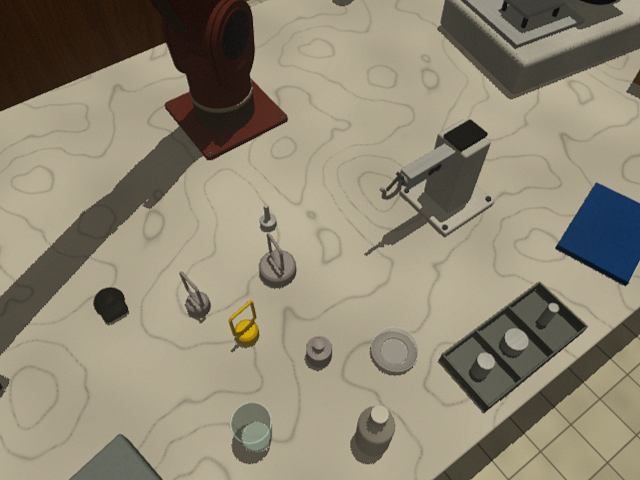

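View pics/side0.png

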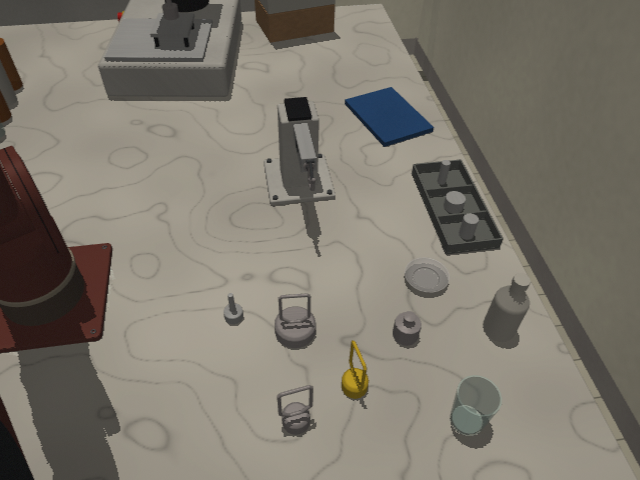

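The scene view shows the small weight at (198,303) with its ring top near (184,273), the wide one at (277,265), the yellow one at (245,330), and the hook at (390,187). In the side view the small weight is at (296,415) and the hook at (312,170). Next I'll get their positions from depth points.

```bash
cat > h.py <<'E'
from workcell import manip
import cv2, numpy as np
def cloud(n,p,d,box,T=None):
    c=manip.get_calibration(n); u0,v0,u1,v1=box
    v,u=np.mgrid[v0:v1,u0:u1]; z=d[v0:v1,u0:u1]
    P=np.stack([(u-c["cx"])/c["fx"]*z,(v-c["cy"])/c["fy"]*z,z],-1)
    W=np.linalg.inv(c["camera_from_world"]) if T is None else T@c["T_tool_cam"]
    ok=z>0
    return P[ok]@W[:3,:3].T+W[:3,3], p[v0:v1,u0:u1][ok], np.stack([u[ok],v[ok]],1)
def rect(Q):
    (c,s,a)=cv2.minAreaRect((Q[:,:2]*1000).astype(np.float32)); return np.round(c,1),np.round(s,1),round(a,1)
E
python3 - <<'E'
from h import *
B={"scene":dict(small=(172,265,215,325),wide=(255,230,300,292),stand=(375,115,500,240)),
   "side":dict(small=(272,380,320,436),wide=(270,288,320,350),stand=(260,90,340,205))}
for n in B:
    f=np.load(n+"0.npz")
    for k,b in B[n].items():
        P,_,_=cloud(n,f["p"],f["d"],b)
        if k!="stand":
            R=P[(P[:,2]>.045)&(P[:,2]<.13)]; D=P[(P[:,2]>.022)&(P[:,2]<.036)]; T=P[(P[:,2]>.1)&(P[:,2]<.13)]
            print(n,k,"ring",len(R),rect(R),"top",len(T),rect(T),"disc",len(D),rect(D),P[:,2].max().round(3))
        else:
            for lo,hi in ((.005,.02),(.135,.16),(.16,.185),(.185,.2),(.2,.21)):
                Q=P[(P[:,2]>lo)&(P[:,2]<hi)]; 
                if len(Q)>3: print(n,k,lo,hi,len(Q),rect(Q),cv2.boxPoints(cv2.minAreaRect((Q[:,:2]*1000).astype(np.float32))).round().tolist())
            h=b[:2]+((410,240) if n=="scene" else (340,205))
E
```

```text
scene small ring 185 (array([ 444.5, -318.6]), array([55.9,  6.6]), 7.9) top 93 (array([ 444.5, -318.4]), array([54.7,  6.2]), 7.9) disc 328 (array([ 444.4, -319. ]), array([44.8, 43.9]), 8.9) 0.114
scene wide ring 174 (array([ 466.6, -146.6]), array([ 6.8, 56.2]), 87.1) top 84 (array([ 467.1, -146.6]), array([ 6.7, 50.4]), 87.4) disc 851 (array([ 466.7, -147.3]), array([74. , 74.9]), 39.6) 0.113
scene stand 0.005 0.02 2089 (array([464.9, 304.5]), array([301.2, 383.6]), 51.1) [[221.0, 308.0], [520.0, 67.0], [709.0, 301.0], [410.0, 542.0]]
scene stand 0.135 0.16 382 (array([519.6, 183.1]), array([239.1,  77.3]), 77.7) [[456.0, 75.0], [532.0, 58.0], [583.0, 292.0], [507.0, 308.0]]
scene stand 0.16 0.185 822 (array([519.2, 181.4]), array([247.9,  79.2]), 78.7) [[456.0, 68.0], [534.0, 52.0], [582.0, 295.0], [505.0, 311.0]]
scene stand 0.185 0.2 1424 (array([528.3, 174.5]), array([246.2,  81.8]), 89.3) [[486.0, 52.0], [568.0, 51.0], [571.0, 297.0], [489.0, 298.0]]
scene stand 0.2 0.21 744 (array([530.3, 198.7]), array([ 51.5, 201.8]), 1.6) [[502.0, 299.0], [507.0, 97.0], [559.0, 99.0], [5
[... 421 characters left out ...]
tand 0.005 0.02 1764 (array([530.3, 407.2]), array([150.3, 447.6]), 0.2) [[454.0, 631.0], [456.0, 183.0], [606.0, 184.0], [605.0, 631.0]]
side stand 0.135 0.16 276 (array([540.3, 183.4]), array([ 76.4, 239.5]), 12.2) [[478.0, 292.0], [528.0, 58.0], [603.0, 74.0], [552.0, 309.0]]
side stand 0.16 0.185 498 (array([531.7, 170.8]), array([ 80.5, 237.6]), 0.8) [[490.0, 289.0], [493.0, 51.0], [574.0, 53.0], [570.0, 290.0]]
side stand 0.185 0.2 1064 (array([531.2, 174.9]), array([ 80.3, 248.6]), 0.6) [[490.0, 299.0], [492.0, 50.0], [573.0, 51.0], [570.0, 300.0]]
side stand 0.2 0.21 497 (array([531.6, 196. ]), array([ 50.5, 206.7]), 0.9) [[505.0, 299.0], [508.0, 92.0], [558.0, 93.0], [555.0, 300.0]]
```

```bash
python3 - <<'E'
import cv2,numpy as np
a=cv2.imread("pics/scene0.png"); b=cv2.imread("pics/side0.png")
t=lambda i,x,y:cv2.resize(i[y:y+60,x:x+60],None,fx=6.6,fy=6.6,interpolation=cv2.INTER_CUBIC)[:396,:396]
cv2.imwrite("pics/crop1.png",np.hstack([t(a,365,150),t(b,280,145)]))
E
```

```text
(no output)
```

View pics/crop1.png

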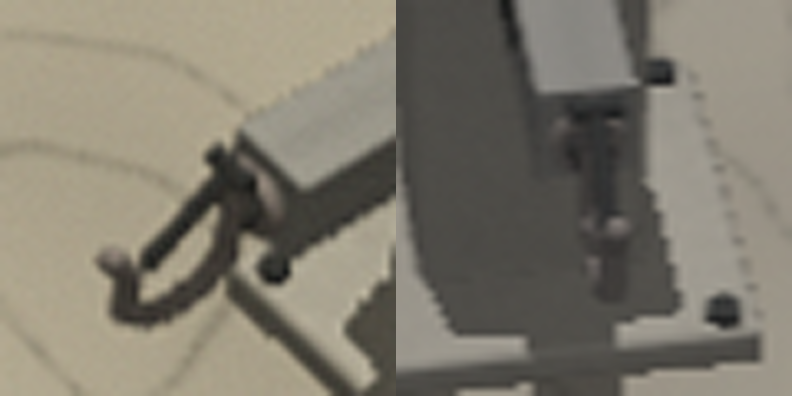

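The crop shows the hook's nose tip at left (110,258), the dark gate running up to its hinge at (215,155), and the beam end behind it. I'll get the y profile along the beam, the yellow weight's position, and check reachability.

```bash
cat >> h.py <<'E'
from scipy.spatial.transform import Rotation as Rn
G=.054
def pose(bar,yaw,s,th=np.radians(15),below=.005):
    """bar: bar centre; yaw: direction (rad) of ring normal pointing +x of seat; s=+1/-1 tool x along +/- normal"""
    n=np.array([np.cos(yaw),np.sin(yaw),0]); a=np.cos(th)*np.array([0,0,1])-np.sin(th)*n
    z=-a; y=s*np.cross([0,0,1.],n); x=np.cross(y,z)
    q=Rn.from_matrix(np.stack([x,y,z],1)).as_quat()
    return np.array(bar)-[0,0,below]+a*G, q[[3,0,1,2]]
E
python3 - <<'E'
from h import *
for n,b in (("scene",(375,115,500,240)),("side",(260,90,340,205))):
    f=np.load(n+"0.npz"); P,_,_=cloud(n,f["p"],f["d"],b)
    P=P[(P[:,2]>.13)&(P[:,1]<.31)]
    for y in range(45,135,5):
        Q=P[(P[:,1]*1000>=y)&(P[:,1]*1000<y+5)]
        if len(Q): print(n,y,len(Q),"x",(Q[:,0].min()*1e3).round(),(Q[:,0].max()*1e3).round(),"z",(Q[:,2].min()*1e3).round(),(Q[:,2].max()*1e3).round())
    T=P[(P[:,2]>.198)]; T=T[(T[:,1]>.11)&(T[:,1]<.2)]
    yy=[(y,T[np.abs(T[:,1]-y)<.01][:,0]) for y in (.13,.15,.17)]
    print([(y,((v.min()+v.max())/2).round(4),(v.max()-v.min()).round(3)) for y,v in yy if len(v)])
f=np.load("scene0.npz"); P,c,_=cloud("scene",f["p"],f["d"],(220,295,270,350)); c=c.astype(int)
Y=P[(c[:,0]-c[:,2]>60)&(P[:,2]>.02)]; print("yellow",rect(Y),rect(Y[Y[:,2]>.05]))
for s in (1,-1):
    for bar,yaw in (([.4446,-.3186,.108],97.9),([.4446,-.3186,.26],97.9),([.531,.01,.26],90.5),([.531,.08,.15],90.5)):
        j=manip.solve_ik(*pose(bar,np.radians(yaw),s)); print(s,bar,None if j is None else np.round(j,2))
E
```

```text
scene 50 11 x 528.0 533.0 z 183.0 190.0
scene 55 20 x 525.0 534.0 z 156.0 189.0
scene 60 19 x 527.0 534.0 z 156.0 181.0
scene 65 12 x 527.0 533.0 z 152.0 177.0
scene 70 15 x 527.0 534.0 z 151.0 182.0
scene 75 24 x 526.0 534.0 z 146.0 187.0
scene 80 17 x 526.0 533.0 z 146.0 193.0
scene 85 22 x 526.0 534.0 z 148.0 194.0
scene 90 27 x 523.0 535.0 z 148.0 200.0
scene 95 69 x 521.0 537.0 z 147.0 201.0
scene 100 23 x 521.0 536.0 z 158.0 197.0
scene 105 29 x 530.0 541.0 z 164.0 185.0
scene 110 89 x 514.0 545.0 z 160.0 192.0
scene 115 51 x 515.0 545.0 z 158.0 194.0
scene 120 53 x 515.0 546.0 z 160.0 193.0
scene 125 47 x 515.0 545.0 z 157.0 194.0
scene 130 55 x 515.0 545.0 z 156.0 193.0
[]
side 50 15 x 528.0 533.0 z 172.0 190.0
side 55 16 x 527.0 534.0 z 154.0 187.0
side 60 22 x 527.0 535.0 z 154.0 172.0
side 65 5 x 528.0 530.0 z 145.0 178.0
side 70 10 x 527.0 533.0 z 148.0 182.0
side 75 8 x 528.0 532.0 z 146.0 183.0
side 80 17 x 528.0 534.0 z 145.0 191.0
side 85 16 x 528.0 533.0 z 143.0 194.0
side 90 27 x 524.0 538.0 z 147.0 200.0
side 95 44 x 523.0 538.0 z 151.0 199.0
side 100 19 x 524.0 53
[... 184 characters left out ...]
25 27 x 516.0 545.0 z 167.0 191.0
side 130 34 x 516.0 546.0 z 158.0 191.0
[]
yellow (array([ 551. , -271.8]), array([41.9, 45.7]), 55.8) (array([ 551.2, -272.4]), array([ 6.9, 55.3]), 11.5)
1 [0.4446, -0.3186, 0.108] [ 0.58  0.38  0.09  1.74 -0.23  1.22 -2.24]
1 [0.4446, -0.3186, 0.26] [ 0.58  0.26  0.08  1.58 -0.2   1.5  -2.3 ]
1 [0.531, 0.01, 0.26] None
1 [0.531, 0.08, 0.15] [-1.14  0.54  1.38  1.94 -0.82  1.29 -2.59]
-1 [0.4446, -0.3186, 0.108] [ 0.93  0.41 -0.34  1.72 -0.06  1.21  0.77]
-1 [0.4446, -0.3186, 0.26] [ 0.93  0.28 -0.33  1.56 -0.1   1.5   0.75]
-1 [0.531, 0.01, 0.26] [ 0.59  0.15 -0.57  1.72 -0.19  1.3   0.08]
-1 [0.531, 0.08, 0.15] [ 0.51  0.25 -0.66  1.87 -0.12  1.05 -0.05]
```

```bash
python3 - <<'E'
from h import *
yw=np.radians(97.9); b=np.array([.4446,-.3186,.108])
manip.set_gripper(.085)
p,q=pose(b+[0,0,.1],yw,-1); manip.reach(p,q)
p,q=pose(b,yw,-1); print(manip.move_linear(p,q,.12,until_force=8))
manip.set_gripper(.03,70); s=manip.sense(); print("gap",s["finger_gap"],s["finger_force"],s["clock"])
p,q=pose(b+[0,0,.15],yw,-1); manip.move_linear(p,None,.15)
p,q=pose([.5305,.0,.26],np.radians(90.5),-1); manip.move_linear(p,q,.25)
s=manip.sense(); print(s["finger_gap"],s["contact_force"],s["clock"],s["position"]-p)
for n in ("scene","side"):
    i,d=manip.grab_frame(n); cv2.imwrite(f"pics/{n}1.png",i[:,:,::-1]); np.savez(n+"1.npz",p=i,d=d)
a=cv2.imread("pics/scene1.png")[60:300,220:540];c=cv2.imread("pics/side1.png")[60:300,150:470]
cv2.imwrite("pics/c2.png",cv2.resize(np.hstack([a,c]),(800,300)))
E
```

```text
False
gap 0.05311491863964365 71.69188320636749 3.0583
0.05255094246381284 [-0.29862208  0.19021951 -3.97873655] 5.675 [-0.00019293 -0.00126922 -0.00020514]
```

View pics/c2.png

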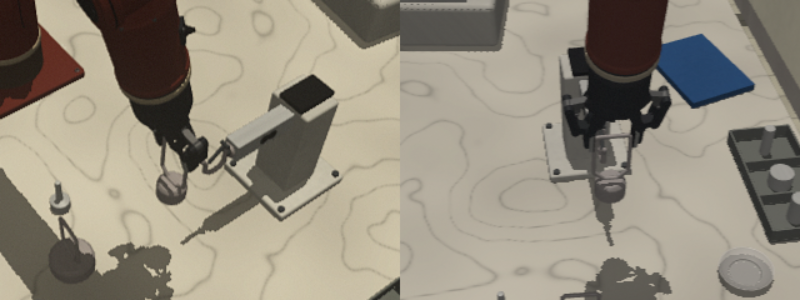

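The weight is held by its ring in front of the hook; the disc is near (358,210) in scene and (318,210) in side. I'll measure how it hangs.

```bash
python3 - <<'E'
from h import *
for n,b in (("scene",(335,150,385,230)),("side",(295,150,345,225))):
    f=np.load(n+"1.npz"); P,_,_=cloud(n,f["p"],f["d"],b); P=P[(P[:,1]<.04)&(P[:,1]>-.1)&(P[:,2]>.13)&(abs(P[:,0]-.53)<.045)]
    for lo in range(130,280,10):
        Q=P[(P[:,2]*1e3>=lo)&(P[:,2]*1e3<lo+10)]
        if len(Q): print(n,lo,len(Q),(Q.min(0)*1e3).round(),(Q.max(0)*1e3).round())
E
```

```text
scene 140 1 [548.  -7. 149.] [548.  -7. 149.]
scene 150 62 [516. -24. 152.] [552.  11. 160.]
scene 160 72 [517. -24. 160.] [552.  17. 170.]
scene 170 196 [506. -24. 170.] [552.  18. 180.]
scene 180 193 [510. -21. 180.] [549.  16. 189.]
scene 190 33 [504.  -4. 190.] [557.   2. 200.]
scene 200 29 [501.  -5. 200.] [558.   2. 209.]
scene 210 18 [505.  -4. 212.] [558.   1. 219.]
scene 220 27 [503.  -4. 220.] [559.   0. 230.]
scene 230 16 [502.  -5. 231.] [563.   1. 240.]
scene 240 40 [497. -10. 240.] [569.   4. 250.]
scene 250 58 [497. -13. 250.] [571.   8. 260.]
scene 260 34 [497. -15. 260.] [568.  -4. 269.]
scene 270 29 [497. -21. 270.] [569. -10. 280.]
side 140 5 [514. -22. 149.] [552.  -6. 150.]
side 150 93 [508. -25. 150.] [552.  -1. 160.]
side 160 91 [508. -23. 160.] [551.  -1. 170.]
side 170 275 [508. -24. 170.] [553.  17. 180.]
side 180 123 [508. -20. 180.] [555.  16. 190.]
side 190 30 [505.  -5. 190.] [559.   1. 200.]
side 200 25 [505.  -5. 200.] [558.  -0. 209.]
side 210 29 [505.  -5. 210.] [560.   1. 220.]
side 220 31 [504.  -5. 220.] [559.   1. 230.]
side 230 26 [504.  -6. 231.] [559.   1. 239.]
side 240 70 [494. -11. 241.] [571.  13. 250.]
side 250 155 [492. -15. 250.] [572.   7. 260.]
side 260 95 [492. -17. 260.] [572.   8. 270.]
side 270 50 [488. -21. 270.] [569.  -0. 280.]
```

```bash
python3 - <<'E'
from h import *
yw=np.radians(90.5); S=np.array([.5305,.0815,.152]); n=np.array([np.cos(yw),np.sin(yw),0])
def go(dx,dz,v,f): 
    p,q=pose(S+n*dx+[0,0,dz],yw,-1); r=manip.move_linear(p,q,v,until_force=f); s=manip.sense()
    print(dx,dz,r,s["contact_force"].round(1),(s["position"]-p).round(4),s["finger_gap"].round(4),round(s["clock"],2)); return r
manip.sleep(.3)
ok=not go(-.07,.052,.12,15) and not go(-.005,.052,.08,12)
if ok:
    go(-.005,.02,.04,35); go(-.005,.001,.03,35)
for m in ("scene","side"):
    i,d=manip.grab_frame(m); cv2.imwrite(f"pics/{m}2.png",i[:,:,::-1]); np.savez(m+"2.npz",p=i,d=d)
a=cv2.imread("pics/scene2.png")[110:260,320:470];c=cv2.imread("pics/side2.png")[90:240,240:390]
cv2.imwrite("pics/c3.png",cv2.resize(np.hstack([a,c]),(800,400),interpolation=cv2.INTER_CUBIC))
E
```

```text
Traceback (most recent call last):
AttributeError: 'float' object has no attribute 'round'
```

```bash
cat >> h.py <<'E'
yw=np.radians(90.5); S=np.array([.5305,.0815,.152]); nn=np.array([np.cos(yw),np.sin(yw),0])
def go(dx,dz,v,f):
    p,q=pose(S+nn*dx+[0,0,dz],yw,-1); r=manip.move_linear(p,q,v,until_force=f); s=manip.sense()
    print(dx,dz,r,np.round(s["contact_force"],1),np.round(s["position"]-p,4),round(float(s["finger_gap"]),4),round(s["clock"],2)); return r
def look(k):
    for m in ("scene","side"):
        i,d=manip.grab_frame(m); cv2.imwrite(f"pics/{m}{k}.png",i[:,:,::-1]); np.savez(f"{m}{k}.npz",p=i,d=d)
    a=cv2.imread(f"pics/scene{k}.png")[110:260,320:470];c=cv2.imread(f"pics/side{k}.png")[90:240,240:390]
    cv2.imwrite(f"pics/c{k}.png",cv2.resize(np.hstack([a,c]),(800,400),interpolation=cv2.INTER_CUBIC))
E
python3 - <<'E'
from h import *
if not go(-.07,.052,.12,15) and not go(-.005,.052,.08,12):
    go(-.005,.02,.04,35); go(-.005,.001,.03,35)
look(3)
E
```

```text
-0.07 0.052 False [ 0.6  0.  -3.4] [ 0.0004 -0.0002  0.0007] 0.053 6.95
-0.005 0.052 False [ 0.8 -0.6 -3.8] [ 0.0001 -0.0007 -0.0001] 0.0528 7.92
-0.005 0.02 False [ 0.7 -5.4 -1.5] [-0.     -0.0009 -0.0003] 0.0533 8.87
-0.005 0.001 False [-3.4 -1.4  7. ] [-0.0002  0.0009  0.0004] 0.0527 9.65
```

View pics/c3.png

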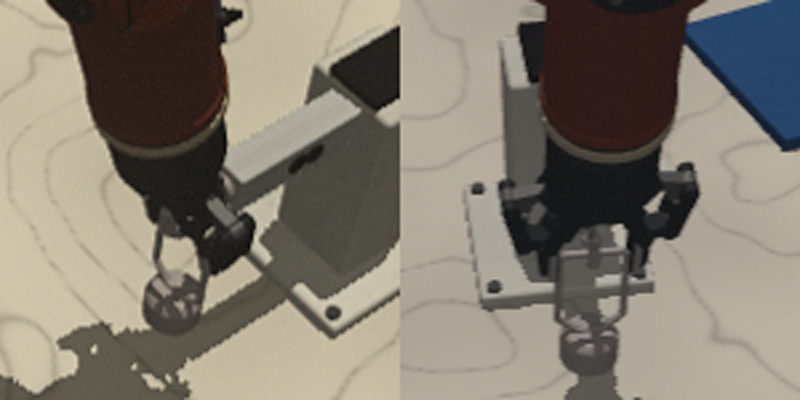

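```bash
python3 - <<'E'
from h import *
for n,b in (("scene",(372,180,402,238)),("side",(296,175,325,232))):
    f=np.load(n+"3.npz"); P,_,_=cloud(n,f["p"],f["d"],b); P=P[(P[:,1]<.13)&(P[:,1]>-.02)&(P[:,2]>.025)&(abs(P[:,0]-.53)<.045)]
    for lo in range(30,190,10):
        Q=P[(P[:,2]*1e3>=lo)&(P[:,2]*1e3<lo+10)]
        if len(Q): print(n,lo,len(Q),(Q.min(0)*1e3).round(),(Q.max(0)*1e3).round())
E
```

```text
scene 40 17 [533.  57.  43.] [551.  89.  50.]
scene 50 65 [511.  55.  50.] [552.  92.  60.]
scene 60 79 [510.  55.  61.] [552.  87.  70.]
scene 70 258 [507.  56.  70.] [550.  99.  80.]
scene 80 31 [505.  75.  81.] [557.  82.  90.]
scene 90 21 [503.  75.  90.] [557.  79. 100.]
scene 100 17 [502.  75. 101.] [557.  81. 109.]
scene 110 20 [501.  74. 110.] [560.  80. 120.]
scene 120 12 [504.  74. 120.] [559.  81. 129.]
scene 130 24 [497.  70. 131.] [568.  78. 140.]
scene 140 31 [501.  67. 140.] [570.  76. 149.]
scene 150 48 [500.  58. 150.] [571.  78. 160.]
scene 160 34 [497.  58. 160.] [568.  71. 170.]
scene 170 28 [503.  56. 171.] [571.  69. 180.]
scene 180 39 [526.  52. 180.] [572.  68. 190.]
side 40 37 [508.  54.  42.] [550.  78.  50.]
side 50 76 [508.  54.  50.] [550.  79.  60.]
side 60 110 [508.  54.  60.] [553.  89.  70.]
side 70 217 [510.  56.  70.] [552.  99.  80.]
side 80 33 [504.  73.  80.] [557.  80.  90.]
side 90 17 [504.  75.  91.] [557.  78. 100.]
side 100 19 [504.  74. 100.] [557.  80. 110.]
side 110 19 [504.  75. 111.] [556.  80. 120.]
side 120 15 [505.  74. 120.] [556.  80. 130.]
side 130 17 [500.  69. 132.] [556.  78. 139.]
side 140 43 [500.  67. 140.] [556. 100. 150.]
side 150 89 [500.  57. 150.] [555. 100. 160.]
side 160 28 [498.  58. 160.] [535.  66. 170.]
side 170 36 [498.  55. 170.] [534.  77. 180.]
side 180 31 [498.  50. 180.] [534.  77. 190.]
```

The weight is upright in the hook with its bar at seat height (about z 153 mm). I'll ease it to the seat centre, release and back off along the tool axis.

```bash
python3 - <<'E'
from h import *
go(-.002,.0005,.02,15)
go(-.002,-.001,.02,12)
manip.sleep(.3); print(np.round(manip.sense()["contact_force"],1))
manip.set_gripper(.085); s=manip.sense(); print(s["finger_gap"],np.round(s["contact_force"],1))
p=s["position"]; a=np.array([0,0,np.cos(np.radians(15))])-np.sin(np.radians(15))*nn
manip.move_linear(p+.1*a,None,.08,until_force=10)
p=manip.sense()["position"]; manip.move_linear(p+[0,-.18,.05],None,.2); manip.sleep(1)
print(manip.sense()["clock"],np.round(manip.sense()["contact_force"],1)); look(4)
for n,b in (("scene",(365,150,412,238)),("side",(290,145,330,232))):
    f=np.load(n+"4.npz"); P,_,_=cloud(n,f["p"],f["d"],b); P=P[(P[:,1]<.13)&(P[:,1]>-.02)&(P[:,2]>.025)&(abs(P[:,0]-.53)<.045)]
    for lo in list(range(40,90,10))+[100,120,140,150]:
        Q=P[(P[:,2]*1e3>=lo)&(P[:,2]*1e3<lo+10)]
        if len(Q): print(n,lo,len(Q),(Q.min(0)*1e3).round(),(Q.max(0)*1e3).round())
E
```

```text
-0.002 0.0005 False [2.8 3.6 1.7] [0.0004 0.0013 0.0004] 0.053 10.05
-0.002 -0.001 False [-1.7  2.4 13.1] [0.0005 0.0014 0.0014] 0.0527 10.3
[-1.6  3.1 12.1]
0.08476010221892621 [-0.9 -0.9 -0.2]
14.5083 [-0.3 -0.6 -0.2]
scene 40 25 [517.  56.  44.] [552.  90.  50.]
scene 50 54 [518.  55.  50.] [552.  91.  60.]
scene 60 86 [511.  54.  60.] [553.  90.  70.]
scene 70 258 [508.  56.  70.] [551. 100.  80.]
scene 80 32 [506.  75.  80.] [557.  82.  90.]
scene 100 19 [503.  75. 101.] [558.  83. 109.]
scene 120 18 [504.  75. 120.] [558.  80. 129.]
scene 140 26 [502.  72. 140.] [560.  93. 150.]
scene 150 133 [507.  60. 150.] [559. 120. 160.]
side 40 40 [509.  56.  42.] [554.  82.  50.]
side 50 75 [509.  56.  50.] [554.  83.  60.]
side 60 105 [508.  55.  60.] [554.  85.  70.]
side 70 183 [512.  58.  70.] [552.  99.  80.]
side 80 19 [546.  75.  81.] [559.  81.  90.]
side 100 9 [555.  76. 101.] [559.  82. 109.]
side 120 1 [560.  78. 123.] [560.  78. 123.]
side 150 3 [516. 117. 159.] [518. 130. 160.]
```

View pics/c4.png

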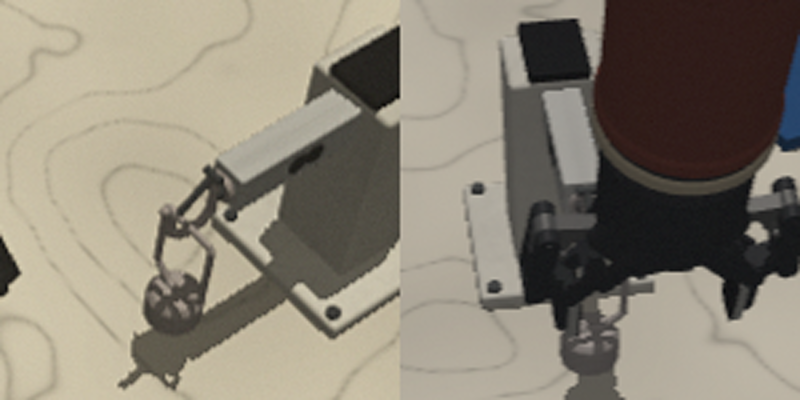

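The weight hangs at seat height with the arm clear. The gate runs from (210,172) to about (180,212); I'll zoom in to confirm it's shut, comparing against the first picture.

```bash
python3 - <<'E'
import cv2,numpy as np
t=lambda k:cv2.resize(cv2.imread(f"pics/scene{k}.png")[160:210,370:420],(400,400),interpolation=cv2.INTER_CUBIC)
cv2.imwrite("pics/c5.png",np.hstack([t(0),t(4)]))
E
```

```text
(no output)
```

View pics/c5.png

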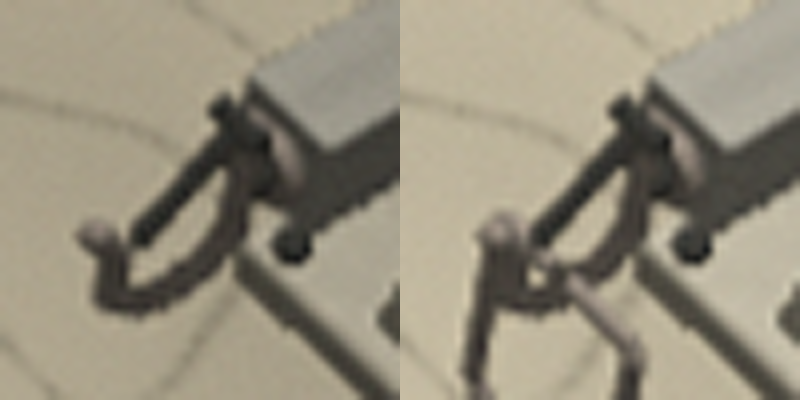

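The gate is in the same place as at the start: its end is at (540,240) in the crop, against (140,240) before. The ring bar lies below it in the hook, so the gate is shut.

```bash
python3 -c "
from workcell import manip
manip.sleep(.5); print(manip.sign_off())"
```

```text
the job is handed in; nothing more can be done
None
```

The small weight hangs freely by its ring in the snap hook with the gate shut over it, the wide weight was not touched, and the job was handed in at about 15 s on the robot's clock.

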